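Set the depth stop to the work piece and lock it

ROBOT

A 6-joint arm with a two-finger parallel gripper is mounted at the origin on a cart in front of the work surface, level with it; the furniture and walls round the work are solid. World frame = base frame: x ahead of the robot, y to its left, z up, the work surface at z = 0. Lengths are in m, angles in rad, forces in N, time in s.
With the tool pointing down it reaches from about 0.375 to 0.825 m from the base axis. Payload 5.5 kg.
Tool frame: the origin (TCP) lies midway between the tips of the shut fingers; the grasp point (between the pads) lies 19 mm behind it; z points along the fingers, x is the direction in which the jaws open and shut, and the axes are right-handed (so a half turn about z gives the same grasp; the last joint's range is limited). The gripper opens to 85 mm and grips with 20 to 120 N. Pads are 22 mm wide; open, the fingers measure 114 mm over their backs; the gripper's body (76 mm by 85 mm) begins 54 mm behind the grasp point. The pads swing forward as they close: fully open they stand 13 mm farther back than shut.
Start: joints at [-1.164, 0.314, -0.047, 1.21, 0, 1.571], TCP at [0.237, -0.551, 0.231] pointing down, gripper open.
Joint ranges: [-2.67, 2.67], [-0.69, 1.73], [-1.03, 1.25], [-2.08, 2.16], [-1.42, 1.45], [-3.14, 3.14]. Speed limits (rad/s): [2.39, 2.39, 3.01, 3.14, 3.14, 3.14].

INTERFACE

Orientations are given as a 3x3 rotation matrix whose columns are the frame's x, y, z axes.
In Python, from cell import sense, grab_frame, calibration, finish_job gives the robot as it stands.
- The arm moves only by the shell command python3 -m creep 'ROWS' [FORCE]. ROWS is JSON, a list that holds one entry, the list of rows, each a list of 7 numbers: the turn, a rotation vector about the tool's x, y, z in rad, then the shift along the tool's x, y, z in cm, then the closure, from 0 (fully open) to 1 (shut). A call has 1 to 8 rows; each row shifts and turns the pose as measured when the row begins, along the tool's axes as they then stand; what a row does not reach is not made up. A row lasts 1/12 s, in which the tool goes at most 41.7 mm and 7.16 degrees, less where a joint would pass 70% of its speed; a pose out of reach is approached as far as the arm can. A call with a gripper value outside its range is refused whole. The fingers move at their own pace and stop on an object; FORCE is the grip in N (left out, the last holds). Time passes only in rows, so rows that do not move let the fingers close. It gives the time, the measured TCP pose, the force and the opening at its end, in the units of the state.
- sense(): the state, without advancing time (a new reading comes with each control period).
- grab_frame(name): name is "scene" or "top"; returns the picture (420x560x3 uint8, red, green, blue); there is no depth.
- calibration(name): a dict with "fovy" (degrees; the focal length in pixels is half the picture's height over the tangent of half this angle, whatever the lens; pixels are square), "cx", "cy" (the principal point, pixels), "position" and "attitude" of the camera in the world. Camera axes: x right, y up, looking along -z (the intrinsics and any distortion apply to the point x, -y, -z); pixel columns grow to the right and rows downward; lengths in m; the calibration is good to about 2 mm. A picture is of the moment at which its call begins. calibration takes no time and is no camera call.
- finish_job(): hands the job in, once; it reports no verdict.
The state is a dict: "t": time; "qpos": joint angles; "qd": joint speeds; "joint_efforts": joint torques, N m; "tcp_pos": TCP position; "ee_rot": TCP orientation; "force": force on the tool from outside, world axes, zero at the start; "torque": the same for the moment, N m; "grip_width": opening from 0.0 (shut) to 1.0 (fully open).
Only numpy, scipy, OpenCV 4.12 (cv2) and the standard library are available. Lean on these libraries where they do the work, as an engineer would, in place of code of your own. Each camera call takes 0.05 s, during which the arm holds its last target.

TASK

Set the depth stop on the blue stand: push the stop rod down by its black knob until its foot rests on the brass work disc below it, feeling for the touch so that the foot never presses on the disc with more than 18 N. Then lock it by swinging the red-handled clamp lever clockwise (seen from above) all the way to its stop. Leave the foot still touching the disc, the lever locked, and let go.

Things in the scene. Friction and masses are not known exactly. Their poses are not given: they have to be found in the camera images.
- stand: blue setting stand: base plate 160 x 120 x 22 mm, a steel column 28 mm thick at its rear and an arm (112 x 56 mm, underside 88 mm and top 116 mm above the worktop) that reaches forward over the work; the column ends 123 mm up. Fixed. Origin on the worktop; x runs from the front to the rear (column at x = +53 mm), y to the left, z up. The rod axis is at x = -20 mm, y = 0. The base spans x = -75 to +85 mm
- rod_knob (a point): centre of the top face of the stop rod's black knob (26 mm across, 24 mm tall), the place to push down; the rod is 10 mm thick and vertical. 188 mm above the worktop when fully up, about 151 to 173 mm when the foot meets the work
- rod_travel (a joint): travel of the stop rod, m: 0 = fully up, grows as it goes down, ends at 0.045. A friction gland holds it wherever it is left and takes about 4 N to slide (not springy) while the clamp is open; the foot meets the work somewhere between 0.015 and 0.037, as the work sits at a different height each time. Once the clamp is locked the rod is gripped harder
- stop_rod: the stop rod with its knob and its brass foot; the foot is 13 mm across with a domed tip; origin at the tip, its lowest point, which is 108 mm below the top of the knob. It must touch the brass disc and stay touching, but with no more than 18 N at any time. Rod, foot and work are stiff: the force rises by 10 N or more within 1 mm
- clamp_lever (a joint): angle of the clamp lever, rad: 0 = fully open, grows clockwise seen from above, ends at a hard stop at 1.4 = locked; counts as locked above 1.3. It stays where it is left; takes about 0.2 N m, and several times that over the last 0.15 rad, where it grips the rod
- lever_grip (a point): point on the axis of the upright red handle of the clamp lever, 161 mm above the worktop: handle 16 mm in diameter; free to be gripped or pushed from 22 mm below to 22 mm above this point, where it ends. It moves on a level circle of 75 mm radius about point lever_pivot
- lever_pivot (a point): point on the vertical axis of the clamp lever, on top of the arm, 30 mm behind the rod axis and 131 mm above the worktop
- work_holder: round steel nut (44 mm across) on the stand's base under the rod, with the screw post it carries and the flat brass work disc (40 mm across) on top of the post; fixed, does not yield; origin at the centre of the nut's underside, 20 mm above the worktop. The disc's top lies 24 to 44 mm above it: the post is screwed out differently each time and is not measured, so the height must be felt
There are look-alikes about, which are no part of the job. There is more than one size of the stand; the one meant has the size given above.

How it is judged:
On the way, in this order (a step that is already met when the one before it is completed fails the run):
1. with the clamp still open, the foot of the stop rod is lowered onto the brass work disc and touches it (contact force between stop_rod and work_holder above 0.4 N and value of joint clamp_lever below 0.9 rad), for 0.2 s.
2. the clamp lever is swung to its stop while the foot still touches (value of joint clamp_lever above 1.3 rad and contact force between stop_rod and work_holder above 0.3 N), for 0.2 s.
At the end, for the whole second after the job is handed in: The foot of the stop rod touches the brass work disc (contact force above 0.3 N) and the clamp lever rests beyond 1.3 rad (locked) (all of step 2 and velocity of joint clamp_lever below 0.05 rad/s).
It fails at once if the foot presses on the work disc with more than 18 N (contact force between stop_rod and work_holder above 18 N).
It also fails if it takes over 56 s, if anything falls off the work surface, if the arm or the gripper's body presses on something with over 40 N, if the wrist force passes 120 N, or if a joint passes its speed limit or range.

## Working session

There is one attempt and no reset: what is moved stays moved. The work goes in short steps, Python scripts to look and compute and a shell command to move; the robot and the scene stay as the last step left them, time stands still between calls to the robot, and variables do not carry over. Pictures are saved under pics/ and viewed, and the job is handed in when it is done.

```bash
ls; mkdir -p pics; python3 - <<'E'
from cell import *
import cv2
for n in("scene","top"):
    cv2.imwrite(f"pics/{n}0.png",grab_frame(n)[:,:,::-1]); print(n,calibration(n))
s=sense();print(s)
E
```

```text
pics
scene {'fovy': 53.1221042680016, 'cx': 273.3722432548617, 'cy': 211.68558471822496, 'position': array([0.19404396, 0.40287877, 0.7855574 ]), 'attitude': array([[-0.8678474 ,  0.36745444, -0.33439219],
       [-0.49680668, -0.6484653 ,  0.57678062],
       [-0.00490113,  0.66668583,  0.74532274]])}
top {'fovy': 49.55490279273616, 'cx': 272.7287564306645, 'cy': 210.89734553391978, 'position': array([ 0.34540972, -0.10646422,  0.98336288]), 'attitude': array([[ 0.12158822,  0.97216945, -0.20025698],
       [-0.99257446,  0.11837578, -0.02798424],
       [-0.00349985,  0.20217251,  0.97934367]])}
{'t': 0.1, 'qpos': array([-1.16400350e+00,  3.14173968e-01, -4.79305897e-02,  1.21021253e+00,
       -5.73290792e-06,  1.57079241e+00]), 'qd': array([ 2.20614582e-04, -1.08635913e-03,  3.17113569e-03, -1.41235443e-03,
        2.14807448e-03, -8.54793544e-05]), 'joint_efforts': array([-1.26826544e-03, -5.40766025e+01,  3.40541375e+01,  1.11295888e-02,
       -8.69887629e-06, -1.50065603e-05]), 'tcp_pos': array([ 0.23719954, -0.55057724,  0.23053086]), 'ee_rot': array([[ 3.95669060e-01, -9.18392959e-01, -6.06979064e-04],
       [-9.18391900e-01, -3.95669526e-01,  1.39439185e-03],
       [-1.52076278e-03,  5.72694176e-06, -9.99998844e-01]]), 'force': array([-0.3979996 , -1.162143  , -0.33372192]), 'torque': array([-0.0212406 , -0.0327589 , -0.05281161]), 'grip_width': 0.997641194175}
```

View pics/scene0.png

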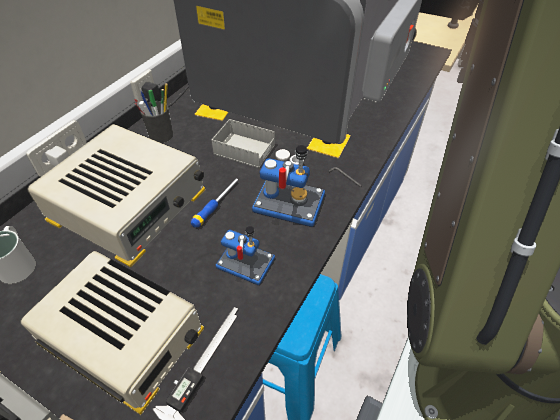

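View pics/top0.png

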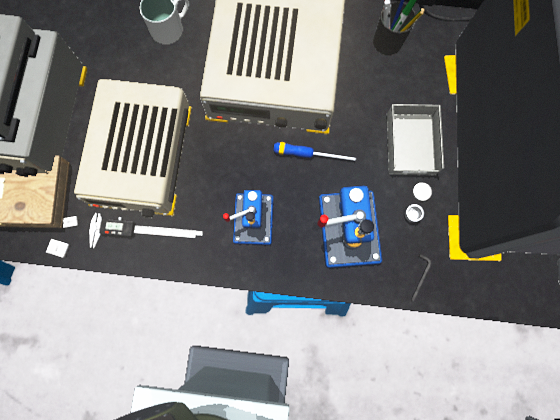

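The larger stand is in top view around (350,228), with the knob at about (366,227) and the red handle at (323,219). In scene view it is around (288,190). A smaller look-alike sits to its left. Zooming in.

```bash
cat > h.py <<'E'
import numpy as np
from cell import *
def ray(n,u,v):
    c=calibration(n); f=210/np.tan(np.radians(c['fovy']/2))
    d=np.array([(u-c['cx'])/f,-(v-c['cy'])/f,-1]); return np.array(c['position']),np.array(c['attitude'])@d
def onz(n,u,v,z):
    p,d=ray(n,u,v); return p+d*(z-p[2])/d[2]
def tri(a,b):
    p,d=ray("scene",*a);q,e=ray("top",*b)
    s=np.linalg.lstsq(np.c_[d,-e],q-p,rcond=None)[0]
    x=p+s[0]*d;y=q+s[1]*e; return (x+y)/2,np.linalg.norm(x-y)
def proj(n,P):
    c=calibration(n); f=210/np.tan(np.radians(c['fovy']/2))
    k=np.array(c['attitude']).T@(np.array(P)-c['position']); return c['cx']+f*k[0]/-k[2],c['cy']-f*k[1]/-k[2]
E
python3 - <<'E'
import cv2
a=cv2.imread('pics/top0.png')[175:275,305:395]; cv2.imwrite('pics/top_z.png',cv2.resize(a,None,fx=6,fy=6,interpolation=2))
a=cv2.imread('pics/scene0.png')[135:235,240:340]; cv2.imwrite('pics/sc_z.png',cv2.resize(a,None,fx=6,fy=6,interpolation=2))
E
```

```text
(no output)
```

View pics/top_z.png

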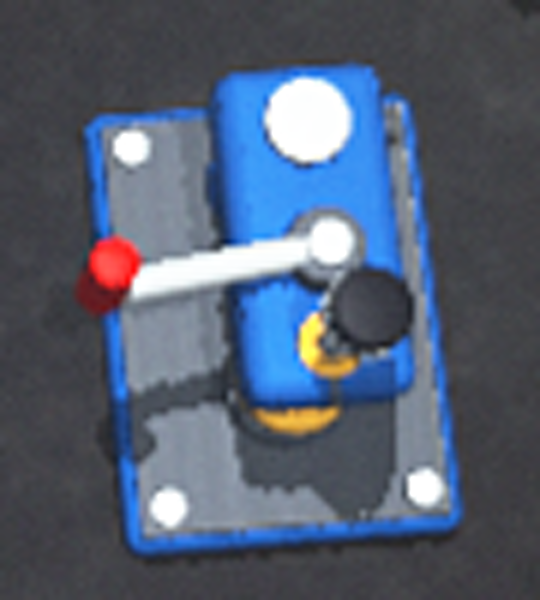

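View pics/sc_z.png

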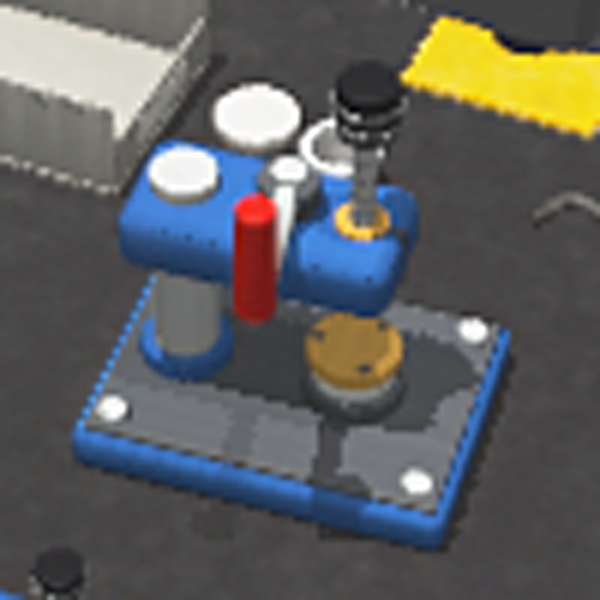

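```bash
python3 - <<'E'
from h import *
np.set_printoptions(precision=4,suppress=True)
L={'cap':((185,170),(308,120),.123),'knob':((371,87),(375,303),.188),'handle':((256,208),(116,263),.183),
'hub':((290,170),(331,240),.139),'FR?':((415,482),(168,508),.022),'RR':((112,408),(132,146),.022),'FL':((473,330),(424,486),.022)}
for k,(s,t,z) in L.items():
    s=(240+s[0]/6,135+s[1]/6);t=(305+t[0]/6,175+t[1]/6)
    print(k,*tri(s,t),onz('top',*t,z),onz('scene',*s,z))
E
```

```text
cap [ 0.5722 -0.2393  0.1235] 0.00010611072590050507 [ 0.5723 -0.2394  0.123 ] [ 0.5726 -0.2397  0.123 ]
knob [ 0.5022 -0.2548  0.1831] 0.0017707229939088523 [ 0.5021 -0.2537  0.188 ] [ 0.4988 -0.2496  0.188 ]
handle [ 0.5063 -0.1769  0.1826] 0.0007722348107765861 [ 0.5058 -0.177   0.183 ] [ 0.5065 -0.1765  0.183 ]
hub [ 0.5308 -0.2482  0.1348] 0.0005986552005356137 [ 0.5302 -0.2474  0.139 ] [ 0.5283 -0.244   0.139 ]
FR? [ 0.4533 -0.2173  0.026 ] 0.0014698050405968935 [ 0.4531 -0.218   0.022 ] [ 0.4554 -0.2204  0.022 ]
RR [ 0.5808 -0.1923  0.0256] 0.0002316451029017026 [ 0.5816 -0.1927  0.022 ] [ 0.5828 -0.1951  0.022 ]
FL [ 0.4711 -0.3059  0.0262] 0.00018859596000817742 [ 0.4717 -0.3067  0.022 ] [ 0.4725 -0.3098  0.022 ]
```

```bash
python3 - <<'E'
from h import *
np.set_printoptions(precision=4,suppress=True)
rod=np.array([.5006,-.2537])
for (u,v) in [(355,345),(355,340),(355,350)]:
    p,d=ray('scene',240+u/6,135+v/6); t=((rod-p[:2])@d[:2])/(d[:2]@d[:2]); print(p+t*d)
for z in (.044,.05,.055,.06,.064): print(z,[(round((a-240)*6),round((b-135)*6)) for a,b in [proj('scene',[*rod,z])]])
s=sense();R=s['ee_rot'];print(R.T@(np.array([.5006,-.2537,.205])-s['tcp_pos'])*100)
E
```

```text
[ 0.501  -0.2535  0.0485]
[ 0.5011 -0.2534  0.0514]
[ 0.5009 -0.2535  0.0456]
0.044 [(356, 353)]
0.05 [(356, 343)]
0.055 [(357, 334)]
0.06 [(357, 325)]
0.064 [(358, 318)]
[-16.8391 -35.9371   2.5785]
```

```bash
python3 -m creep '[[[0,0,0,-1,-2,0,1],[0,0,0,-1.4,-3,0,1],[0,0,0,-1.4,-3,0,1],[0,0,0,-1.4,-3,0,1],[0,0,0,-1.4,-3,0,1],[0,0,0,-1.4,-3,0,1],[0,0,0,-1.4,-3,0,1],[0,0,0,-1.4,-3,0,1]]]' 40
```

```text
t: 0.77
tcp_pos: [0.4066, -0.3569, 0.226]
ee_rot: [[0.384, -0.923, -0.006], [-0.923, -0.384, 0.005], [-0.007, 0.004, -1.0]]
force: [-0.2, -0.2, 0.1]
grip_width: 0.002
```

```bash
python3 - <<'E'
from h import *
s=sense();R=s['ee_rot'];print(s['tcp_pos'],R.T@(np.array([.5006,-.2537,.215])-s['tcp_pos'])*100)
E
```

```text
[ 0.406563   -0.35688788  0.22599972] [ -5.91149921 -12.64820128   1.09273964]
```

```bash
python3 -m creep '[[[0,0,0,-1.4,-3,0,1],[0,0,0,-1.4,-3,0.2,1],[0,0,0,-1.4,-3,0.2,1],[0,0,0,-1.0,-2.2,0.2,1],[0,0,0,-0.5,-1,0.2,1],[0,0,0,0,0,0,1]]]'; python3 - <<'E'
from h import *
import cv2
s=sense();R=s['ee_rot'];print(s['tcp_pos'],R.T@(np.array([.5006,-.2537,.188])-s['tcp_pos'])*100,R[:,2],s['force'])
for n,b in(("scene",(100,240,240,340)),("top",(150,275,290,410))):
    a=grab_frame(n)[b[0]:b[1],b[2]:b[3],::-1]; cv2.imwrite(f'pics/{n}1.png',cv2.resize(a,None,fx=4,fy=4,interpolation=2))
E
```

```text
t: 1.27
tcp_pos: [0.5033, -0.246, 0.2156]
ee_rot: [[0.39, -0.921, -0.008], [-0.921, -0.39, 0.008], [-0.01, 0.004, -1.0]]
force: [-0.6, -0.4, 0.1]
grip_width: 0.001
[ 0.50328063 -0.24603063  0.21559538] [0.62969533 0.53481548 2.75545978] [-0.00782791  0.00783332 -0.99993868] [-0.60998303 -0.37225897  0.14700213]
```

View pics/scene1.png

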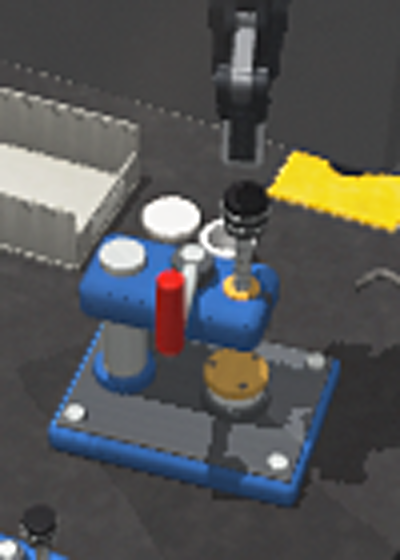

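The shut fingers hang just above and slightly beside the knob. Fingertip is near (243,160) and knob top near (245,192) in the crop. I'll correct the offset and go down.

```bash
python3 -m creep '[[[0.004,0.01,0,0.6,0.5,0.8,1],[0,0,0,0.05,0.05,0.8,1],[0,0,0,0,0,0.4,1],[0,0,0,0,0,0,1]]]'; python3 - <<'E'
from h import *
s=sense();R=s['ee_rot'];print(s['tcp_pos'],R.T@(np.array([.5006,-.2537,.188])-s['tcp_pos'])*100,R[:,2],s['force'])
E
```

```text
t: 1.7
tcp_pos: [0.496, -0.2603, 0.1953]
ee_rot: [[0.383, -0.924, -0.002], [-0.924, -0.383, -0.002], [0.001, 0.002, -1.0]]
force: [-0.6, -0.2, -0.1]
grip_width: -0.0
[ 0.49604477 -0.26031977  0.19534047] [-0.43823538 -0.67602467  0.73176569] [-0.0016791  -0.00228684 -0.99999598] [-0.58424051 -0.21512093 -0.12629609]
```

```bash
python3 -m creep '[[[0,0,0,-0.3,-0.4,0,1],[0,0,0,0,0,0,1],[0,0,0,0,0,0,1]]]'; python3 - <<'E'
from h import *
s=sense();R=s['ee_rot'];print(s['tcp_pos'],R.T@(np.array([.5006,-.2537,.188])-s['tcp_pos'])*100,R[:,2],s['force'])
E
```

```text
t: 1.95
tcp_pos: [0.4975, -0.257, 0.1954]
ee_rot: [[0.38, -0.925, -0.003], [-0.925, -0.38, -0.002], [0.001, 0.003, -1.0]]
force: [0.0, 0.2, 0.6]
grip_width: -0.002
[ 0.49753207 -0.25698691  0.19538345] [-0.18800851 -0.41093551  0.73695199] [-0.00262278 -0.00177971 -0.99999498] [0.00694553 0.21290792 0.55600763]
```

```bash
python3 -m creep '[[[0,0,0,-0.2,-0.3,0,1],[0,0,0,0,-0.1,0.1,1],[0,0,0,0,0,0.2,1],[0,0,0,0,0,0,1]]]'; python3 - <<'E'
from h import *
s=sense();R=s['ee_rot'];print(s['tcp_pos'],R.T@(np.array([.5006,-.2537,.188])-s['tcp_pos'])*100,R[:,2],s['force'])
E
```

```text
t: 2.28
tcp_pos: [0.5016, -0.2532, 0.1931]
ee_rot: [[0.38, -0.925, -0.001], [-0.925, -0.38, -0.002], [0.002, 0.002, -1.0]]
force: [-0.8, -0.8, 0.3]
grip_width: -0.0
[ 0.50161691 -0.25318949  0.19312523] [0.00762673 0.11248618 0.51275292] [-0.00109541 -0.00236076 -0.99999661] [-0.76281885 -0.83078509  0.28379606]
```

Within about 1 mm of the rod axis. Descending in small rows.

```bash
python3 -m creep '[[[0,0,0,0,0.05,0.1,1],[0,0,0,0,0,0.1,1],[0,0,0,0,0,0.1,1],[0,0,0,0,0,0.1,1],[0,0,0,0,0,0.1,1],[0,0,0,0,0,0.1,1]]]'
```

```text
t: 2.78
tcp_pos: [0.5013, -0.2532, 0.1867]
ee_rot: [[0.381, -0.925, -0.001], [-0.925, -0.381, -0.003], [0.002, 0.002, -1.0]]
force: [-0.8, 1.1, 2.2]
grip_width: 0.001
```

```bash
python3 -m creep '[[[0,0,0,0,0,0.1,1],[0,0,0,0,0,0.1,1],[0,0,0,0,0,0.1,1]]]'
```

```text
t: 3.03
tcp_pos: [0.5013, -0.2533, 0.1842]
ee_rot: [[0.381, -0.925, -0.0], [-0.925, -0.381, -0.003], [0.002, 0.001, -1.0]]
force: [-0.7, 0.8, 2.7]
grip_width: -0.001
```

```bash
python3 -m creep '[[[0,0,0,0,0,0.12,1],[0,0,0,0,0,0.12,1],[0,0,0,0,0,0.12,1],[0,0,0,0,0,0.12,1],[0,0,0,0,0,0.12,1],[0,0,0,0,0,0.12,1],[0,0,0,0,0,0.12,1],[0,0,0,0,0,0.12,1]]]'
```

```text
t: 3.7
tcp_pos: [0.5013, -0.2533, 0.1743]
ee_rot: [[0.381, -0.925, 0.0], [-0.925, -0.381, -0.003], [0.003, 0.001, -1.0]]
force: [-1.1, 0.7, 2.1]
grip_width: 0.005
```

```bash
python3 -m creep '[[[0,0,0,0,0,0.1,1],[0,0,0,0,0,0.1,1]]]'
```

```text
t: 3.87
tcp_pos: [0.5014, -0.2533, 0.1719]
ee_rot: [[0.381, -0.925, 0.0], [-0.925, -0.381, -0.003], [0.003, 0.001, -1.0]]
force: [-0.6, 1.4, 3.6]
grip_width: 0.0
```

```bash
python3 -m creep '[[[0,0,0,0,0,0.08,1],[0,0,0,0,0,0.08,1]]]'
```

```text
t: 4.03
tcp_pos: [0.5013, -0.2533, 0.17]
ee_rot: [[0.381, -0.925, 0.0], [-0.925, -0.381, -0.003], [0.002, 0.001, -1.0]]
force: [-0.7, 0.7, 2.9]
grip_width: 0.001
```

```bash
python3 -m creep '[[[0,0,0,0,0,0.08,1],[0,0,0,0,0,0.08,1]]]'; python3 - <<'E'
from h import *
import cv2
for n,b in(("scene",(100,240,240,340)),):
    a=grab_frame(n)[b[0]:b[1],b[2]:b[3],::-1]; cv2.imwrite(f'pics/{n}2.png',cv2.resize(a,None,fx=4,fy=4,interpolation=2))
E
```

```text
t: 4.2
tcp_pos: [0.5013, -0.2533, 0.1683]
ee_rot: [[0.381, -0.925, 0.0], [-0.925, -0.381, -0.003], [0.002, 0.001, -1.0]]
force: [-0.0, 1.4, 3.7]
grip_width: 0.002
```

View pics/scene2.png

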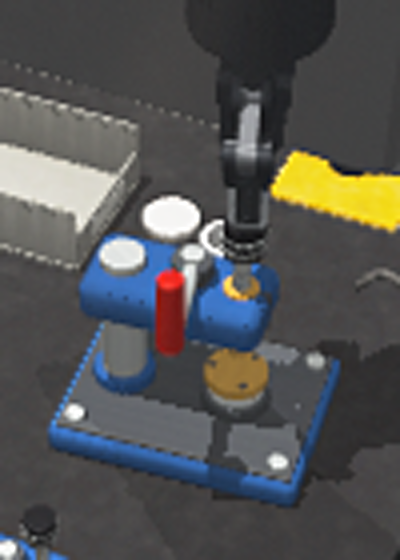

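The knob is moving down under the fingers, with the knob bottom near (243,245). Disc seen near (236,372). From here I take single small rows.

```bash
python3 -m creep '[[[0,0,0,0,0,0.06,1],[0,0,0,0,0,0.06,1]]]'|egrep 'tcp|force'
```

```text
tcp_pos: [0.5013, -0.2533, 0.1669]
force: [-1.1, 0.9, 3.9]
```

```bash
python3 -m creep '[[[0,0,0,0,0,0.06,1],[0,0,0,0,0,0.06,1]]]'|egrep 'tcp|force'
```

```text
tcp_pos: [0.5013, -0.2533, 0.1656]
force: [-0.2, 1.1, 2.9]
```

```bash
python3 -m creep '[[[0,0,0,0,0,0.05,1],[0,0,0,0,0,0.05,1]]]'|egrep 'tcp|force'
```

```text
tcp_pos: [0.5013, -0.2533, 0.1645]
force: [-0.5, 0.9, 2.4]
```

```bash
python3 -m creep '[[[0,0,0,0,0,0.05,1]]]'|egrep 'tcp|force'
```

```text
tcp_pos: [0.5013, -0.2533, 0.1639]
force: [-0.2, 0.7, 3.5]
```

```bash
python3 -m creep '[[[0,0,0,0,0,0.04,1]]]'|egrep 'tcp|force'
```

```text
tcp_pos: [0.5013, -0.2533, 0.1635]
force: [-1.1, 0.9, 2.0]
```

```bash
python3 -m creep '[[[0,0,0,0,0,0.04,1]]]'|egrep 'tcp|force'
```

```text
tcp_pos: [0.5013, -0.2532, 0.163]
force: [-1.1, 0.3, 3.6]
```

```bash
python3 -m creep '[[[0,0,0,0,0,0.05,1]]]'|egrep 'tcp|force'
```

```text
tcp_pos: [0.5013, -0.2533, 0.1625]
force: [-1.0, 0.5, 3.4]
```

```bash
python3 -m creep '[[[0,0,0,0,0,0.05,1]]]'|egrep 'tcp|force'
```

```text
tcp_pos: [0.5013, -0.2532, 0.1619]
force: [-0.9, 0.6, 2.7]
```

```bash
python3 -m creep '[[[0,0,0,0,0,0.05,1]]]'|egrep 'tcp|force'
```

```text
tcp_pos: [0.5013, -0.2533, 0.1614]
force: [0.1, 1.0, 2.6]
```

```bash
python3 -m creep '[[[0,0,0,0,0,0.04,1]]]'|egrep 'tcp|force'
```

```text
tcp_pos: [0.5013, -0.2533, 0.1609]
force: [-0.9, 1.5, 2.3]
```

```bash
python3 -m creep '[[[0,0,0,0,0,0.04,1]]]'|egrep 'tcp|force'
```

```text
tcp_pos: [0.5013, -0.2532, 0.1605]
force: [-1.0, 1.9, 3.0]
```

```bash
python3 -m creep '[[[0,0,0,0,0,0.04,1]]]'|egrep 'tcp|force'
```

```text
tcp_pos: [0.5013, -0.2533, 0.16]
force: [-0.2, 0.0, 3.4]
```

```bash
cat > ok.py <<'E'
import sys
from cell import sense
s=sense(); print(round(s['tcp_pos'][2],5),round(s['force'][2],2)); sys.exit(s['force'][2]>5.2)
E
python3 -m creep '[[[0,0,0,0,0,0.04,1]]]'>/dev/null; python3 ok.py && python3 -m creep '[[[0,0,0,0,0,0.04,1]]]' >/dev/null; python3 ok.py && python3 -m creep '[[[0,0,0,0,0,0.04,1]]]' >/dev/null; python3 ok.py && python3 -m creep '[[[0,0,0,0,0,0.04,1]]]' >/dev/null; python3 ok.py
```

```text
0.15958 2.89
0.15958 2.89
0.15958 2.89
0.15958 2.89False
False
False
False
```

```bash
sed -i "s/sys.exit(.*/sys.exit(int(s['force'][2]>5.2))/" ok.py
python3 ok.py && python3 -m creep '[[[0,0,0,0,0,0.04,1]]]' >/dev/null; python3 ok.py && python3 -m creep '[[[0,0,0,0,0,0.04,1]]]' >/dev/null; python3 ok.py && python3 -m creep '[[[0,0,0,0,0,0.04,1]]]' >/dev/null; python3 ok.py&& python3 -m creep '[[[0,0,0,0,0,0.04,1]]]' >/dev/null; python3 ok.py
```

```text
0.15958 2.89
0.15912 3.51
0.15868 2.41
0.15823 3.3
0.15781 3.34
```

```bash

python3 ok.py && python3 -m creep '[[[0,0,0,0,0,0.04,1]]]' >/dev/null; python3 ok.py && python3 -m creep '[[[0,0,0,0,0,0.04,1]]]' >/dev/null; python3 ok.py && python3 -m creep '[[[0,0,0,0,0,0.04,1]]]' >/dev/null; python3 ok.py&& python3 -m creep '[[[0,0,0,0,0,0.04,1]]]' >/dev/null; python3 ok.py
```

```text
0.15781 3.34
0.15738 4.12
0.15691 3.4
0.1565 5.3
0.1565 5.3
```

```bash
python3 -m creep '[[[0,0,0,0,0,0.02,1]]]' >/dev/null; python3 ok.py
```

```text
0.1564 6.91
```

```bash
python3 -m creep '[[[0,0,0,0,0,0.02,1]]]' >/dev/null; python3 ok.py
```

```text
0.15636 6.49
```

```bash
python3 -m creep '[[[0,0,0,0,0,0.01,1]]]' >/dev/null; python3 ok.py
```

```text
0.15638 3.52
```

```bash
python3 -m creep '[[[0,0,0,0,0,0.03,1]]]' >/dev/null; python3 ok.py
```

```text
0.15629 5.59
```

```bash
python3 -m creep '[[[0,0,0,0,0,0.03,1]]]' >/dev/null; python3 ok.py
```

```text
0.1563 7.13
```

```bash
python3 -m creep '[[[0,0,0,0,0,0.03,1]]]' >/dev/null; python3 ok.py
```

```text
0.15632 5.56
```

```bash
python3 -m creep '[[[0,0,0,0,0,0.045,1]]]' >/dev/null; python3 ok.py
```

```text
0.15626 7.17
```

```bash
python3 -m creep '[[[0,0,0,0,0,0.045,1]]]' >/dev/null; python3 ok.py
```

```text
0.15624 7.74
```

```bash
python3 -m creep '[[[0,0,0,0,0,0.045,1]]]' >/dev/null; python3 ok.py
```

```text
0.15623 7.19
```

```bash
python3 -m creep '[[[0,0,0,0,0,0.06,1]]]' >/dev/null; python3 ok.py
```

```text
0.15618 9.69
```

```bash
python3 -m creep '[[[0,0,0,0,0,0.07,1]]]' >/dev/null; python3 ok.py
```

```text
0.15615 9.86
```

```bash
python3 -m creep '[[[0,0,0,0,0,0.07,1]]]' >/dev/null; python3 ok.py
```

```text
0.15612 10.4
```

```bash
python3 -m creep '[[[0,0,0,0,0,0.07,1]]]' >/dev/null; python3 ok.py
```

```text
0.15614 8.66
```

```bash
python3 -m creep '[[[0,0,0,0,0,-0.1,1],[0,0,0,0,0,-0.5,1],[0,0,0,0,0,-1.5,1],[0,0,-0.1,0,0,-2,1],[0,0,-0.12,0,0,-1.5,1],[0,0,-0.12,0,0,-0.5,0.5],[0,0,-0.12,0,0,0,0.5],[0,0,-0.12,0,0,0,0.5]]]'; python3 -m creep '[[[0,0,-0.12,0,0,0,0.5],[0,0,-0.12,0,0,0,0.5],[0,0,-0.12,0,0,0,0.5],[0,0,-0.12,0,0,0,0.5],[0,0,-0.12,0,0,0,0.5],[0,0,-0.12,0,0,0,0.5],[0,0,-0.12,0,0,0,0.5],[0,0,0,0,0,0,0.5]]]'; python3 - <<'E'
from h import *
import cv2
s=sense();R=s['ee_rot'];print(s['tcp_pos'],np.arctan2(R[1,0],R[0,0]),R.T@(np.array([.506,-.177,.2])-s['tcp_pos'])*100,R.T@[0,0,-1],s['force'],s['qpos'])
for n,b in(("scene",(100,240,240,340)),("top",(150,275,290,410))):
    a=grab_frame(n)[b[0]:b[1],b[2]:b[3],::-1]; cv2.imwrite(f'pics/{n}3.png',cv2.resize(a,None,fx=4,fy=4,interpolation=2))
E
```

```text
t: 7.92
tcp_pos: [0.5009, -0.2532, 0.2186]
ee_rot: [[0.837, -0.547, 0.0], [-0.547, -0.837, -0.004], [0.002, 0.003, -1.0]]
force: [0.2, 0.2, -0.3]
grip_width: 0.421
t: 8.58
tcp_pos: [0.5019, -0.2541, 0.2186]
ee_rot: [[0.955, 0.295, 0.001], [0.295, -0.955, -0.005], [-0.001, 0.005, -1.0]]
force: [0.2, 0.5, 0.4]
grip_width: 0.499
[ 0.50187413 -0.25412151  0.21861616] 0.2995934923576125 [ 2.67152983 -7.25531321  1.82660229] [ 6.55609625e-04 -4.58717033e-03  9.99989264e-01] [0.22869321 0.47861543 0.35773235] [-0.46649898  0.24603569 -0.16584582  1.15620684 -0.00376019  0.80469725]
```

View pics/scene3.png

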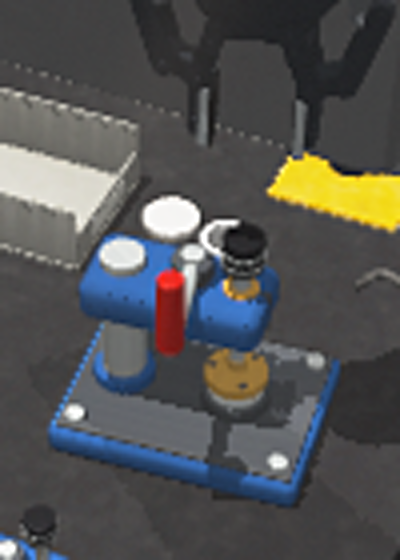

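View pics/top3.png

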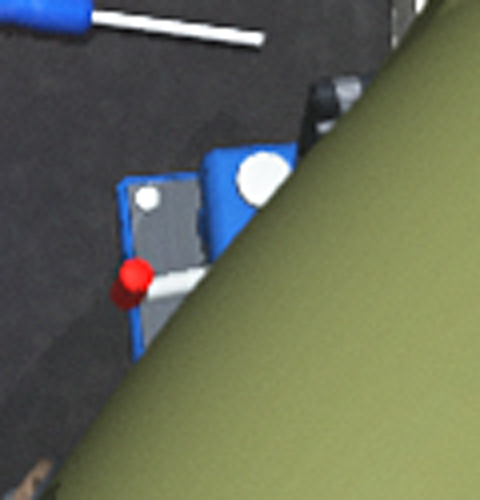

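The knob is down and the foot sits on the disc near (240,358). Handle top is at (168,278) in the scene crop, not moved. Moving over the handle.

```bash
python3 -m creep '[[[0.005,0,-0.03,0.8,-1.8,0,0.5],[0,0,0,0.8,-2,0,0.5],[0,0,0,0.5,-1.5,0,0.5],[0,0,0,0.2,-0.8,0,0.5],[0,0,0,0,-0.2,0,0.5],[0,0,0,0,0,0,0.5]]]'; python3 - <<'E'
from h import *
s=sense();R=s['ee_rot'];print(s['tcp_pos'],np.arctan2(R[1,0],R[0,0]),R.T@(np.array([.506,-.177,.15])-s['tcp_pos'])*100)
E
```

```text
t: 9.18
tcp_pos: [0.5047, -0.186, 0.2181]
ee_rot: [[0.954, 0.301, -0.001], [0.301, -0.954, -0.001], [-0.001, 0.0, -1.0]]
force: [0.1, -0.7, -0.4]
grip_width: 0.499
[ 0.50471974 -0.18595064  0.21813205] 0.30542132976457287 [ 0.39921842 -0.81626388  6.81260863]
```

```bash
python3 -m creep '[[[0,0,0,0.25,-0.5,0,0.5],[0,0,0,0.1,-0.2,0.5,0.5],[0,0,0,0,-0.1,1,0.5],[0,0,0,0,0,1,0.5],[0,0,0,0,0,0.5,0.5],[0,0,0,0,0,0,0.5]]]'; python3 - <<'E'
from h import *
import cv2
s=sense();R=s['ee_rot'];print(s['tcp_pos'],np.arctan2(R[1,0],R[0,0]),R.T@(np.array([.506,-.177,.15])-s['tcp_pos'])*100)
for n,b in(("scene",(100,240,220,340)),("top",(150,275,290,410))):
    a=grab_frame(n)[b[0]:b[1],b[2]:b[3],::-1]; cv2.imwrite(f'pics/{n}4.png',cv2.resize(a,None,fx=4,fy=4,interpolation=2))
E
```

```text
t: 9.68
tcp_pos: [0.5057, -0.179, 0.1847]
ee_rot: [[0.955, 0.296, -0.001], [0.296, -0.955, -0.002], [-0.001, 0.001, -1.0]]
force: [-0.0, 0.1, -0.3]
grip_width: 0.5
[ 0.50572386 -0.17895627  0.18469529] 0.30043039741324024 [ 0.08889393 -0.18386327  3.46914329]
```

View pics/scene4.png

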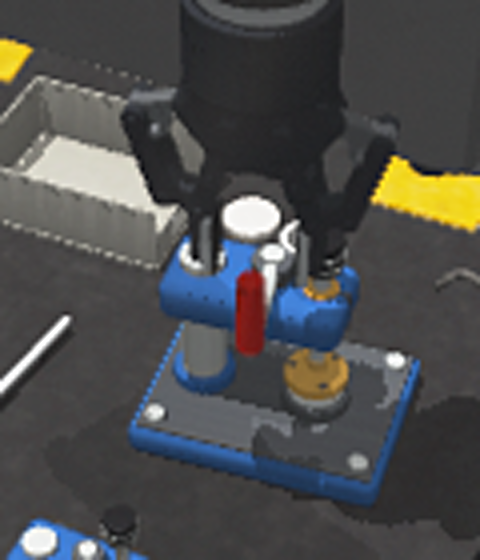

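The open fingers, with tips near (205,272) and (308,280), straddle the handle top at (250,280). Going down.

```bash
python3 -m creep '[[[0,0,-0.02,0.05,-0.15,0.8,0.5],[0,0,0,0,0,1,0.5],[0,0,0,0,0,0.8,0.5],[0,0,0,0,0,0.4,0.5],[0,0,0,0,0,0,0.5]]]'; python3 - <<'E'
from h import *
import cv2
s=sense();R=s['ee_rot'];print(s['tcp_pos'],np.arctan2(R[1,0],R[0,0]),R.T@(np.array([.506,-.177,.15])-s['tcp_pos'])*100,s['force'])
E
```

```text
t: 10.2
tcp_pos: [0.5067, -0.1779, 0.1531]
ee_rot: [[0.949, 0.317, 0.001], [0.317, -0.949, -0.003], [0.0, 0.003, -1.0]]
force: [-0.9, -0.1, 0.2]
grip_width: 0.498
[ 0.50665964 -0.17789038  0.15314274] 0.32219620880284866 [-0.03449827 -0.10621928  0.31396594] [-0.88824974 -0.08539949  0.21297199]
```

```bash
python3 -m creep '[[[0,0,0,0,0,0,0.72],[0,0,0,0,0,0,0.72],[0,0,0,0,0,0,0.72],[0,0,0.06,0.4,0.02,0,0.72],[0,0,0.08,0.6,0.025,0,0.72],[0,0,0.08,0.6,0.025,0,0.72],[0,0,0.08,0.6,0.025,0,0.72],[0,0,0.08,0.6,0.025,0,0.72]]]' 60; cat > lev.py <<'E'
from h import *
s=sense();R=s['ee_rot'];p=np.array(s['tcp_pos']);pv=np.array([.530,-.2477]);r=p[:2]-pv
a=np.arctan2(r[1],r[0]); h=np.arctan2(R[1,0],R[0,0])
print('radius',np.linalg.norm(r),'swing',np.radians(108.9)-a,'yaw err',h-(a-np.pi/2),'z',p[2],'F tool',R.T@s['force'],'tilt',R.T@[0,0,-1])
E
python3 lev.py
```

```text
t: 10.87
tcp_pos: [0.5302, -0.1741, 0.153]
ee_rot: [[0.997, -0.075, -0.007], [-0.075, -0.997, -0.002], [-0.007, 0.003, -1.0]]
force: [-3.3, 1.1, 1.3]
grip_width: 0.28
radius 0.07356106028214703 swing 0.33290650673720723 yaw err -0.07156661481069074 z 0.1529710031407736 F tool [-3.42452874 -0.87514085 -1.28840435] tilt [ 0.00659123 -0.00278617  0.9999744 ]
```

```bash
python3 -m creep '[[[0,0,0.06,0.6,0,0,0.72],[0,0.003,0.07,0.6,0,0,0.72],[0,0.003,0.08,0.6,0.02,0,0.72],[0,0,0.08,0.6,0.025,0,0.72],[0,0,0.08,0.6,0.025,0,0.72],[0,0,0.08,0.6,0.025,0,0.72]]]' ; python3 lev.py
```

```text
t: 11.37
tcp_pos: [0.5602, -0.1802, 0.1529]
ee_rot: [[0.854, -0.52, -0.011], [-0.52, -0.854, 0.004], [-0.011, 0.002, -1.0]]
force: [-2.1, 4.1, 1.5]
grip_width: 0.28
radius 0.07391205034894112 swing 0.7507317892113659 yaw err -0.12560899284305582 z 0.15294830887403163 F tool [-3.92566161 -2.47070902 -1.42726348] tilt [ 0.01116754 -0.0022617   0.99993508]
```

```bash
python3 -m creep '[[[0,0.006,0.04,0.6,-0.04,0,0.72],[0,0.006,0.05,0.6,-0.02,0,0.72],[0,0.004,0.07,0.6,0,0,0.72],[0,0,0.08,0.6,0.02,0,0.72],[0,0,0.08,0.6,0.02,0,0.72]]]' ; python3 lev.py
```

```text
t: 11.78
tcp_pos: [0.5817, -0.1938, 0.153]
ee_rot: [[0.637, -0.771, -0.003], [-0.771, -0.637, 0.004], [-0.005, 0.0, -1.0]]
force: [-3.1, 3.8, 1.3]
grip_width: 0.28
radius 0.0746344164498398 swing 1.0942679672854072 yaw err -0.11621198117294051 z 0.15298138258581642 F tool [-4.91605974 -0.07042934 -1.31576209] tilt [ 4.98815155e-03 -7.15275084e-05  9.99987557e-01]
```

```bash
python3 -m creep '[[[0,0.004,0.04,0.55,-0.02,0,0.72],[0,0,0.06,0.5,0,0,0.72],[0,0,0.07,0.4,0.01,0,0.72]]]' ; python3 lev.py;  python3 -m creep '[[[0,0,0.04,0.3,0.01,0,0.72],[0,0,0.04,0.3,0.01,0,0.72]]]' ; python3 lev.py
```

```text
t: 12.03
tcp_pos: [0.5841, -0.1976, 0.1524]
ee_rot: [[0.491, -0.871, -0.013], [-0.871, -0.492, 0.017], [-0.021, 0.003, -1.0]]
force: [-10.9, 11.5, 9.5]
grip_width: 0.28
radius 0.07375789941369133 swing 1.1537205959358554 yaw err -0.2330634241478673 z 0.15239560735320426 F tool [-15.58746017   3.87415646  -9.14216688] tilt [ 0.02118867 -0.00292445  0.99977122]
t: 12.2
tcp_pos: [0.5827, -0.1975, 0.1525]
ee_rot: [[0.417, -0.909, -0.02], [-0.908, -0.418, 0.028], [-0.034, 0.007, -0.999]]
force: [-4.5, 8.1, 4.0]
grip_width: 0.283
radius 0.07278390422136356 swing 1.1399163521897906 yaw err -0.33009918368179425 z 0.1524546108279124 F tool [-9.32034949  0.73524517 -3.69390594] tilt [ 0.03376067 -0.00673302  0.99940727]
```

```bash
python3 - <<'E'
from h import *
import cv2
for n,b in(("scene",(100,240,220,340)),("top",(150,275,290,410))):
    a=grab_frame(n)[b[0]:b[1],b[2]:b[3],::-1]; cv2.imwrite(f'pics/{n}5.png',cv2.resize(a,None,fx=4,fy=4,interpolation=2))
s=sense();print(s['force'],s['torque'])
E
```

```text
[-6.11536108  7.951095    5.37499464] [1.71868534 1.21389436 0.00193282]
```

View pics/scene5.png

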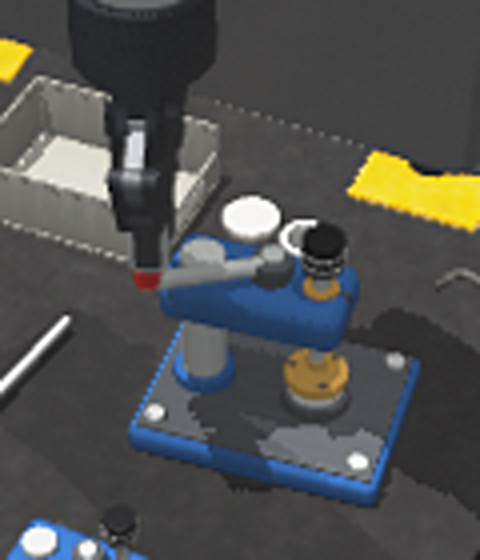

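View pics/top5.png

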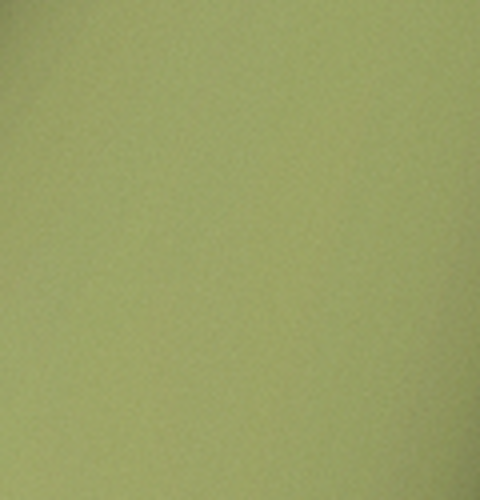

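The lever now points rearward; the handle's lower end is near (147,278) in the crop. Working out its angle.

```bash
python3 - <<'E'
from h import *
pv=np.array([.530,-.2477])
for z in (.133,.137,.141):
    p=onz('scene',220+147/4,100+280/4,z); r=p[:2]-pv; print(p,np.linalg.norm(r),np.radians(108.9)-np.arctan2(r[1],r[0]))
for t in (1.0,1.05,1.1,1.15,1.2,1.25,1.3,1.35,1.4):
    a=np.radians(108.9)-t; q=proj('scene',[*(pv+.075*np.array([np.cos(a),np.sin(a)])),.139]); print(t,round((q[0]-220)*4),round((q[1]-100)*4))
E
```

```text
[ 0.58347771 -0.19441652  0.133     ] 0.07549169215110771 1.1170846854237566
[ 0.58109059 -0.19075526  0.137     ] 0.07650458900548415 1.0611309575451342
[ 0.57870347 -0.187094    0.141     ] 0.07775033783075283 1.0068043093223018
1.0 152 282
1.05 150 278
1.1 148 274
1.15 147 269
1.2 145 265
1.25 145 261
1.3 144 256
1.35 144 252
1.4 144 247
```

```bash
python3 -m creep '[[[0.006,0.03,-0.1,0,0,0,0.72],[0,0,-0.1,0.1,0,0,0.72],[0,0,-0.05,0.2,-0.05,0,0.72]]]' ; python3 lev.py;  python3 -m creep '[[[0,0.01,0,0.5,0,0,0.72],[0,0.01,0,0.6,0,0,0.72]]]' ; python3 lev.py
```

```text
t: 12.55
tcp_pos: [0.5843, -0.1981, 0.1531]
ee_rot: [[0.639, -0.77, -0.001], [-0.77, -0.639, 0.006], [-0.005, -0.003, -1.0]]
force: [-1.9, 1.2, -1.3]
grip_width: 0.277
radius 0.07356250635191579 swing 1.1604472664721044 yaw err -0.04763522105492879 z 0.15313765076751026 F tool [-2.0708894   0.68553974  1.31748205] tilt [0.00500993 0.00283867 0.99998342]
t: 12.72
tcp_pos: [0.5849, -0.1984, 0.1527]
ee_rot: [[0.642, -0.767, 0.001], [-0.767, -0.642, 0.007], [-0.005, -0.005, -1.0]]
force: [-16.4, 17.0, 15.9]
grip_width: 0.281
radius 0.07375036012928043 swing 1.1688895460347801 yaw err -0.03439957007890726 z 0.15266128470858903 F tool [-23.64165204   1.60485753 -15.7531057 ] tilt [0.00451658 0.00477856 0.99997838]
```

```bash
python3 -m creep '[[[0,0.01,0,0.7,0,-0.1,0.72],[0,0.01,0,0.8,0,-0.1,0.72]]]' ; python3 lev.py;  python3 -c "
from cell import sense
s=sense();print(s['force'],s['torque'],s['qpos'])"
```

```text
t: 12.88
tcp_pos: [0.5848, -0.1984, 0.1528]
ee_rot: [[0.645, -0.764, -0.003], [-0.764, -0.645, 0.014], [-0.012, -0.006, -1.0]]
force: [-16.3, 20.3, 7.6]
grip_width: 0.281
radius 0.07368424419281852 swing 1.1677287497374191 yaw err -0.03213439326923606 z 0.15281183988545932 F tool [-26.11383409  -0.69976924  -7.27793969] tilt [0.01249176 0.00614717 0.99990308]
[-16.27835911  20.31077735   7.60774357] [4.09428464 3.10460338 0.1225466 ] [-0.33335084  0.39208163 -0.1177743   1.06853354  0.01167009  2.1074355 ]
```

It no longer moves at 26 N, about 2 Nm. This may be the hard stop, so I back off and look with the gripper clear.

```bash
python3 -m creep '[[[0,0,0,-0.1,0,0,0.5],[0,0,0,0,0,0,0.5],[0,0,0,0,0,-0.6,0.5],[0,0,0,0,0,-1.5,0.5],[0,0,0,0,0,-2,0.5],[0,0,0,0,0,-2,0.5],[0,0,0,0,0,-2,0.5],[0,0,0,0,0,-1,0.5]]]'; python3 - <<'E'
from h import *
import cv2
for n,b in(("scene",(100,240,220,340)),("top",(150,275,290,410))):
    a=grab_frame(n)[b[0]:b[1],b[2]:b[3],::-1]; cv2.imwrite(f'pics/{n}6.png',cv2.resize(a,None,fx=4,fy=4,interpolation=2))
E
```

```text
t: 13.55
tcp_pos: [0.584, -0.1993, 0.2476]
ee_rot: [[0.642, -0.766, -0.005], [-0.766, -0.642, 0.013], [-0.013, -0.004, -1.0]]
force: [-0.2, -0.3, 0.5]
grip_width: 0.5
```

View pics/scene6.png

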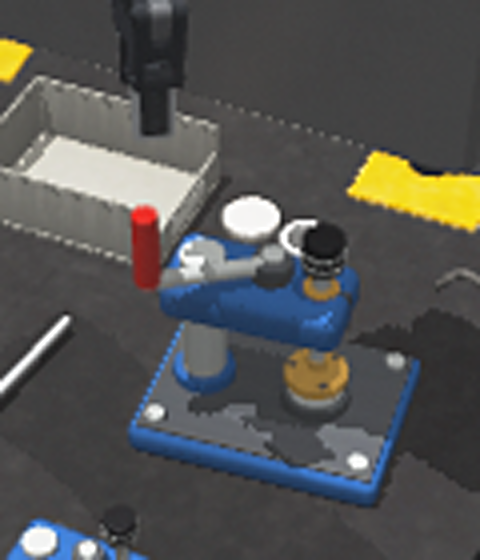

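Handle now fully visible: top near (145,214), bottom near (147,285).

```bash
python3 - <<'E'
from h import *
pv=np.array([.530,-.2477])
def ang(u,v,z):
    p=onz('scene',u,v,z); r=p[:2]-pv; return p,np.linalg.norm(r),np.arctan2(r[1],r[0])-np.arctan2(.196,.981)
print('now',ang(220+145/4,100+214/4,.183)); print('start',ang(240+256/6,135+208/6,.183))
E
```

```text
now (array([ 0.58234356, -0.19374626,  0.183     ]), np.float64(0.07517216831713858), np.float64(0.6033453319639113))
start (array([ 0.5064852 , -0.17650209,  0.183     ]), np.float64(0.07498058528943642), np.float64(1.6925911979527162))
```

```bash
python3 - <<'E'
import cv2
a=cv2.imread('pics/top0.png')[180:255,215:285]; cv2.imwrite('pics/small_t.png',cv2.resize(a,None,fx=8,fy=8,interpolation=2))
a=cv2.imread('pics/scene0.png')[220:290,205:285]; cv2.imwrite('pics/small_s.png',cv2.resize(a,None,fx=7,fy=7,interpolation=2))
E
```

```text
(no output)
```

View pics/small_t.png

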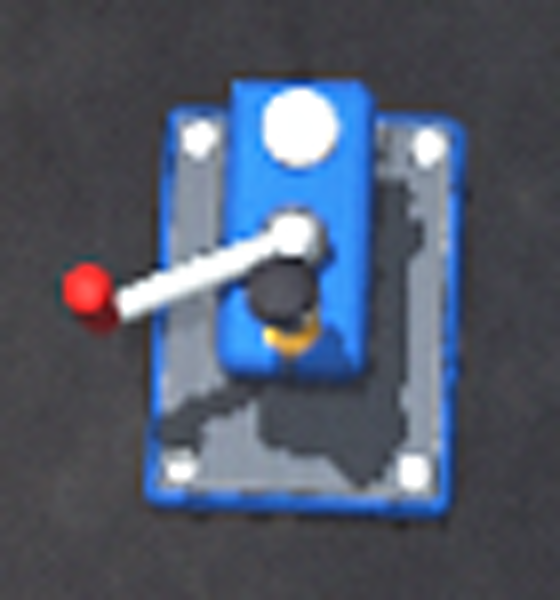

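The look-alike's lever, if it is fully open, sits about 116° from the stand's front-to-rear axis. Ours stopped hard at 34.6°, which is about 1.4 rad from that. So 26 N with no movement is the end stop. The gripper is open and clear, and the foot is on the disc.

```bash
python3 - <<'E'
from cell import *
print(sense()['t'],finish_job())
E
```

```text
the job is handed in; nothing more can be done
13.65 None
```

I set the depth stop, swung the clamp lever to a hard stop, let go and handed the job in at t = 13.65 s; no verdict was reported.

- **Touch:** I pushed the knob down with shut fingers. Sliding took about 3 N. At a knob height of about 0.1565 m the force rose and the rod stalled. The camera had put the disc at about the same height. The highest push I read was 10.4 N, which leaves about 7 N on the disc after the sliding friction.
- **Lever:** I caged the red handle between the open fingers and swung it clockwise by 1.09 rad, measured in the pictures. It stalled, and pushing to 26 N (about 2 Nm) moved it no further.
- **Last picture:** The gripper was open and clear above the stand. The foot was on the disc and the lever stayed where I left it.

**What I could not check directly:**
- **Lever angle:** It had less travel than 1.4 rad, so it must have started partly closed, at about 0.3 rad. Taking the look-alike's lever as fully open puts ours at about 1.4 rad. The hard stall fits that, but there was no direct reading of the angle.
- **Foot contact after release:** I could not measure the force on the disc once I let go. It rests on the picture and on the friction and clamp holding the rod.

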